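Unstack the wooden-lidded terracotta and set each piece in its packing tray

ROBOT

A 6-joint arm with a two-finger parallel gripper is mounted at the origin on the work surface. World frame = base frame: x ahead of the robot, y to its left, z up, the work surface at z = 0. Lengths are in mm, angles in rad, forces in N, time in s.
With the tool pointing down it reaches from about 250 to 775 mm from the base axis. Payload 4 kg.
Tool frame: the origin (TCP) lies on the mounting face of the last link; the fingertips stand finger_overhang ahead of it and the grasp point (between the pads) lies 155 mm ahead of it (finger_overhang is the distance from the TCP to the fingertips, in mm); y points along the fingers, z is the direction in which the jaws open and shut, and the axes are right-handed (so a half turn about y gives the same grasp; the last joint's range is limited). The gripper opens to 85 mm and grips with 20 to 120 N. Pads are 22 mm wide; open, the fingers measure 114 mm over their backs; the gripper's body (76 mm by 85 mm) begins 54 mm behind the grasp point. The pads swing forward as they close: fully open they stand 13 mm farther back than shut.
Start: joints at [-1.23, 0.087, 1.371, -0, 1.684, -0.103], TCP at [236.15, -496.723, 404.741] pointing down, gripper open.
Joint ranges: [-3.1, 3.1], [-0.76, 2.03], [0.27, 2.55], [-1.08, 4.22], [0.17, 2.65], [-2.57, 2.57]. Speed limits (rad/s): [2.79, 2.79, 3.14, 3.14, 3.14, 3.14].

INTERFACE

Orientations are given as a rotation vector (axis times angle).
In Python, from bench import observe, capture, camera_info, hand_in, finger_overhang gives the robot as it stands.
- The arm moves only by the tool carry_out, never from a script. Its argument "series" is a list of rows, each an object with "dp": the shift along the tool's x, y, z in cm, a list of three; "yaw": the turn about the tool's y in degrees. In form: [{"dp": [dx, dy, dz], "yaw": yaw}, ...]. A call has exactly 8 rows; each row is the pose to reach, as a shift and turn from the pose commanded when the call began, along the tool's axes at that moment; what a row does not reach only later rows make up. A row lasts 1/10 s, in which the tool goes at most 50 mm and 8.59 degrees, less where a joint would pass 70% of its speed; a pose out of reach is approached as far as the arm can. A call with a gripper value outside its range is refused whole. "hand" is the gripper's target within -1 to 1 (fully open at 1, half-way at 0, shut at -1), set as the call begins (left out, the last holds). The fingers move at their own pace and stop on an object; "squeeze" is the grip in N (left out, the last holds). Time passes only in rows, so rows that repeat a pose let the fingers close, or fill a call up. It gives the time, the measured TCP pose, the force and the opening at its end, in the units of the state.
- observe(): the state, without advancing time (a new reading comes with each control period).
- capture(name): name is "scene" or "side" or "wrist"; returns the picture (480x640x3 uint8, red, green, blue); there is no depth.
- camera_info(name): a dict with "fx", "fy", "cx", "cy" (pixels), "distortion" ([k1, k2, p1, p2, k3] as OpenCV has them; the pictures are not rectified), "origin" and "orientation" of the camera in the world. Camera axes: x right, y up, looking along -z (the intrinsics and any distortion apply to the point x, -y, -z); pixel columns grow to the right and rows downward; lengths in mm; the calibration is good to about 2 mm. A picture is of the moment at which its call begins: read the wrist's pose just before it. camera_info takes no time and is no camera call; for the wrist camera it gives the pose at the moment of the call.
- hand_in(): hands the job in, once; it reports no verdict.
The state is a dict: "time_s": time; "q": joint angles; "qvel": joint speeds; "joint_torque": joint torques, N m; "position": TCP position; "orientation": TCP orientation; "wrist_force": force on the tool from outside, world axes, zero at the start; "ft_torque": the same for the moment, N m; "opening": opening from 0.0 (shut) to 1.0 (fully open).
Only numpy, scipy, OpenCV 4.12 (cv2) and the standard library are available. Lean on these libraries where they do the work, as an engineer would, in place of code of your own. Each camera call takes 0.05 s, during which the arm holds its last target. There are 200 camera calls.

TASK

Take the stack of terracotta pieces apart and stand each piece, upright and flat on the floor inside the lip, in the black-lipped packing tray of its own shape: hexagonal jar in the hexagonal tray, round in round, square in square, the long box in the long tray. They chip, so set them down rather than drop them, tip nothing over, and leave the ribbon roll and the scissors where they are.

Things in the scene. Friction and masses are not known exactly. Their poses are not given: they have to be found in the camera images.
- hex_jar: Small terracotta jar, a regular hexagonal prism 40 mm across flats (46 mm across corners), 48 mm high, 60 to 130 g: terracotta to 42 mm, then a fixed pale wooden lid 6 mm high and 3 mm smaller all round. Loose; at the start it is the top of the stack, standing on the round or on the square jar, whichever is under it. Origin: centre of its underside; z up; its x axis is normal to a flat side (so are the directions every 60 degrees).
- round_jar: Round terracotta jar, 54 mm diameter, 48 mm high, 125 to 250 g: terracotta to 42 mm, then a fixed pale wooden lid 6 mm high, 46 mm diameter. Loose; at the start it stands on the lid of the long box, on one half of it, beside the square jar (centres 72 mm apart along the box, so about 20 mm between them: too little for a finger; along the box's short direction both sides are free). Origin: centre of its underside; z up.
- square_jar: Square terracotta jar, 50 x 50 mm, 48 mm high, 140 to 280 g: terracotta to 42 mm, then a fixed pale wooden lid 6 mm high, 42 x 42 mm. Loose; at the start it stands on the other half of the long box's lid, turned at most 7 degrees from the box. Origin: centre of its underside; z up; x and y normal to its sides.
- long_box: Oblong terracotta box, 140 mm (its x) x 64 mm (its y), 48 mm high, 380 to 770 g: terracotta to 42 mm, then a fixed flat pale wooden lid 6 mm high, 132 x 56 mm. Loose; it is the bottom of the stack, stands on the table and carries the round and the square jar. Origin: centre of its underside; z up.
- hex_tray: Fixed. Packing tray of plastic: light grey floor 3 mm thick, upright black lip 4 mm wide, its top 8 mm above the table; a hexagon 58 mm across flats inside the lip, 9 mm larger all round than the piece that belongs in it. Origin: centre of its underside, on the table; z up; x is normal to a flat side of the hexagon.
- round_tray: Fixed. Packing tray of plastic: light grey floor 3 mm thick, upright black lip 4 mm wide, its top 8 mm above the table; a circle of 72 mm diameter inside the lip, 9 mm larger all round than the piece that belongs in it. Origin: centre of its underside, on the table; z up; its turn does not matter.
- square_tray: Fixed. Packing tray of plastic: light grey floor 3 mm thick, upright black lip 4 mm wide, its top 8 mm above the table; a square of 68 x 68 mm inside the lip, 9 mm larger all round than the piece that belongs in it. Origin: centre of its underside, on the table; z up; x and y are normal to its sides.
- long_tray: Fixed. Packing tray of plastic: light grey floor 3 mm thick, upright black lip 4 mm wide, its top 8 mm above the table; 158 mm along its x and 82 mm along its y inside the lip, 9 mm larger all round than the piece that belongs in it. Origin: centre of its underside, on the table; z up; x along its length.
- ribbon_roll: Bystander, to be left alone: a loose roll of blue ribbon lying flat, 80 mm diameter, 20 mm high. Origin: centre of its underside.
- scissors: Bystander, to be left alone: loose scissors lying flat, about 185 mm long along x (handles at -x, points at +x), 95 mm wide at the yellow handles, 12 mm high. Origin: on the table under the pivot.
Mind the look-alikes: they are no part of the job. What is shaped like the hex_tray but blue or brown is not meant. Of the things shaped like the long_box, the terracotta one is meant.

How it is judged (in metres and radians):
At the end, for the whole second after the job is handed in: Each of the four pieces is in the tray of its own shape: its centre within 15 mm of the tray's centre, its underside on the tray's floor (no more than 3.5 mm above it), upright within 3.4 degrees, released and at rest (horizontal distance between hex_jar and hex_tray below 0.015 m and z of hex_jar in the frame of hex_tray between -0.002 and 0.0065 m and angle between each of hex_jar, round_jar, square_jar, long_box's own z axis and vertical below 0.06 rad and linear speed of each of hex_jar, round_jar, square_jar, long_box below 0.02 m/s and angular speed of each of hex_jar, round_jar, square_jar, long_box below 0.2 rad/s and horizontal distance between round_jar and round_tray below 0.015 m and z of round_jar in the frame of round_tray between -0.002 and 0.0065 m and horizontal distance between square_jar and square_tray below 0.015 m and z of square_jar in the frame of square_tray between -0.002 and 0.0065 m and horizontal distance between long_box and long_tray below 0.015 m and z of long_box in the frame of long_tray between -0.002 and 0.0065 m); the robot touches nothing.
It fails at once if a jar or the box is tipped over (leans more than 35 degrees) (angle between any of hex_jar, round_jar, square_jar, long_box's own z axis and vertical above 0.61 rad).
It fails at once if a jar or the box is dropped: moves faster than 0.55 m/s (a fall of more than about 15 mm) while the fingers do not touch it ((linear speed of hex_jar above 0.55 m/s and contact force between the fingers and hex_jar below 0.01 N) or (linear speed of round_jar above 0.55 m/s and contact force between the fingers and round_jar below 0.01 N) or (linear speed of square_jar above 0.55 m/s and contact force between the fingers and square_jar below 0.01 N) or (linear speed of long_box above 0.55 m/s and contact force between the fingers and long_box below 0.01 N)).
It fails at once if the ribbon roll or the scissors are moved by more than 25 mm (distance of any of ribbon_roll, scissors from where it was at the start of the episode above 0.025 m).
It also fails if it takes over 120 s, if anything falls off the work surface, if the arm or the gripper's body presses on something with over 40 N, if the wrist force passes 120 N, or if a joint passes its speed limit or range.

## Working session

There is one attempt and no reset: what is moved stays moved. The work goes in short steps, Python scripts to look and compute and a tool call to move; the robot and the scene stay as the last step left them, time stands still between calls to the robot, and variables do not carry over. Pictures are saved under pics/ and viewed, on a budget of 14 in all, crops included, one or two more only if the job needs it, and the job is handed in when it is done.

Besides the shell and the picture viewer there is one more tool, called as name(argument=value, ...) on one line, values as JSON. carry_out: Moves the arm, as the interface text tells. Its arguments: {"type":"object","properties":{"series":{"type":"array"},"hand":{"type":"number"},"squeeze":{"type":"number"}},"required":["series"]}

```bash
ls; mkdir -p pics; python3 - <<'E'
from bench import *
import cv2
print(observe()); print(finger_overhang() if callable(finger_overhang) else finger_overhang)
for n in ("scene","side","wrist"):
    print(n,camera_info(n)); cv2.imwrite(f"pics/{n}0.png",capture(n)[:,:,::-1])
E
```

```text
pics
{'time_s': 0.0, 'q': array([-1.23009901e+00,  8.79657662e-02,  1.37226933e+00, -1.89935129e-05,
        1.68357268e+00, -1.03097258e-01]), 'qvel': array([ 0.00022373, -0.00161879,  0.00024345, -0.00107831,  0.00076663,
        0.00014071]), 'joint_torque': array([ 1.49447773e-03, -3.51860654e+01, -3.13274539e+01, -1.38056139e-04,
        1.07529244e-02,  1.24315619e-06]), 'position': array([ 236.11087324, -496.61917928,  403.52515013]), 'orientation': array([-0.44600063,  1.97781645, -1.97336643]), 'wrist_force': array([-0.26267606,  0.63678826,  0.09245306]), 'ft_torque': array([-0.04596074,  0.03062389,  0.0110369 ]), 'opening': 1.0025723605683836}
173.4
scene {'fx': 521.5710282575988, 'fy': 521.5710282575988, 'cx': 319.4424906915161, 'cy': 234.40920269735486, 'distortion': array([-0.10707691,  0.        ,  0.        ,  0.        ,  0.        ]), 'origin': array([1095.89021235,  469.84298044,  994.80608516]), 'orientation': array([0.3349405 , 0.77769507, 2.19417518])}
side {'fx': 595.6549226794051, 'fy': 595.6549226794051, 'cx': 319.1424449084914, 'cy': 239.69336301586705, 'distortion': array([-0.12271569,  0.        ,  0.        ,  0.        ,  0.        ]), 'origin': array([  20.93513351,  588.83196092, 1071.57545886]), 'orientation': array([ 0.30506519, -0.83497307, -2.28495752])}
wrist {'fx': 354.23548690273935, 'fy': 354.23548690273935, 'cx': 320.9618841872436, 'cy': 242.4844236849678, 'distortion': array([-0.05389784,  0.        ,  0.        ,  0.        ,  0.        ]), 'origin': array([ 297.33014519, -467.53060834,  372.02102536]), 'orientation': array([-0.23985692,  0.154982  , -1.11929431])}
```

View pics/scene0.png

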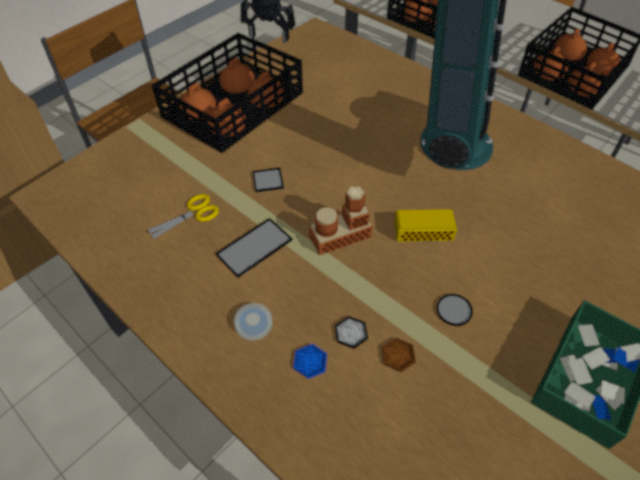

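View pics/side0.png

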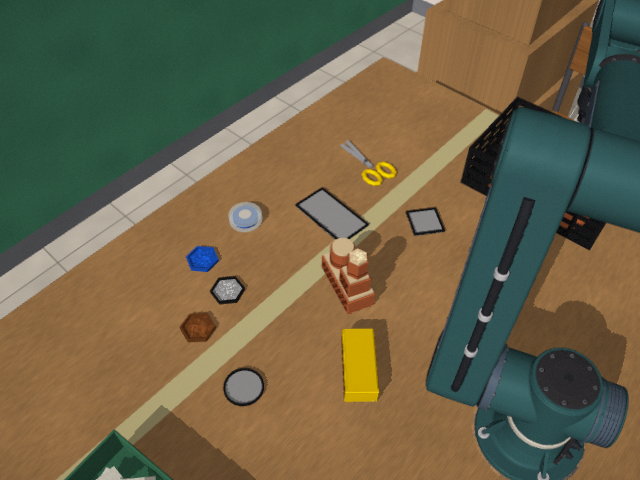

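```bash
cat > h.py <<'E'
import numpy as np, cv2
from bench import *
from scipy.spatial.transform import Rotation as R
def rays(c,px):
    K=np.array([[c['fx'],0,c['cx']],[0,c['fy'],c['cy']],[0,0,1]])
    u=cv2.undistortPoints(np.float64(px).reshape(-1,1,2),K,c['distortion']).reshape(-1,2)
    d=np.c_[u[:,0],-u[:,1],-np.ones(len(u))]
    return R.from_rotvec(c['orientation']).apply(d)
def plane(c,px,z):
    d=rays(c,px);o=c['origin']
    return (o+d*((z-o[2])/d[:,2])[:,None])[:,:2]
def proj(c,P):
    K=np.array([[c['fx'],0,c['cx']],[0,c['fy'],c['cy']],[0,0,1]])
    p=R.from_rotvec(c['orientation']).inv().apply(np.atleast_2d(P)-c['origin'])*[1,-1,-1]
    return cv2.projectPoints(p,np.zeros(3),np.zeros(3),K,c['distortion'])[0].reshape(-1,2)
def shapes(c,mask,z,amin=150,amax=20000):
    out=[]
    for k in cv2.findContours(mask.astype(np.uint8),cv2.RETR_EXTERNAL,cv2.CHAIN_APPROX_NONE)[0]:
        a=cv2.contourArea(k)
        if a<amin or a>amax: continue
        w=plane(c,k.reshape(-1,2),z).astype(np.float32)
        m=cv2.moments(w.reshape(-1,1,2)); r=cv2.minAreaRect(w)
        out.append((k.reshape(-1,2).mean(0).round(),(m['m10']/m['m00'],m['m01']/m['m00']),r,abs(m['m00'])))
    return out
def show(s):
    for p,cn,r,a in s: print(p,'cen',np.round(cn,1),'rect c',np.round(r[0],1),'size',np.round(r[1],1),'ang',round(r[2],1),'A',round(a))
E
python3 - <<'E'
from h import *
for n,box in(("scene",(200,150,490,400)),("side",(190,160,480,430))):
    im=cv2.imread(f"pics/{n}0.png");c=camera_info(n);hsv=cv2.cvtColor(im,cv2.COLOR_BGR2HSV)
    m=((hsv[...,1]<50)&(hsv[...,2]>70))
    b=np.zeros_like(m);b[box[1]:box[3],box[0]:box[2]]=1
    print(n);show(shapes(c,m&b,3))
a=cv2.imread("pics/scene0.png")[175:260,300:385];b=cv2.imread("pics/side0.png")[230:315,305:390]
cv2.imwrite("pics/crop1.png",np.hstack([cv2.resize(x,(400,400),interpolation=2) for x in(a,b)]))
E
```

```text
scene
[350. 332.] cen [661.9 156.1] rect c [661.6 156.1] size [59.9 57.5] ang 41.6 A 2621
[253. 321.] cen [783.4 -18. ] rect c [784. -18.] size [87.7 80.8] ang 45.2 A 5643
[454. 309.] cen [468.4 291.7] rect c [468.5 292.2] size [69.4 66.5] ang 34.1 A 3607
[253. 246.] cen [ 640.1 -165. ] rect c [ 639.6 -164.9] size [ 79.3 156.9] ang 84.4 A 11939
[267. 179.] cen [ 459.9 -302.9] rect c [ 459.8 -302.8] size [65.9 67.8] ang 52.7 A 4002
side
[243. 386.] cen [469.1 293. ] rect c [469.5 292.5] size [68.6 68.9] ang 45.2 A 3680
[227. 289.] cen [663.2 156.9] rect c [663.6 157.1] size [61.5 54.7] ang 49.6 A 2488
[425. 221.] cen [ 460.7 -301.8] rect c [ 460.6 -301.9] size [66.2 65.1] ang 51.6 A 3940
[245. 216.] cen [790.7 -18.1] rect c [791.  -17.8] size [77.9 95.3] ang 45.6 A 5994
[332. 214.] cen [ 642.  -164.8] rect c [ 641.7 -164.5] size [ 79.6 156.6] ang 84.1 A 11814
[204. 168.] cen [996.8 -59.2] rect c [977.4 -64.8] size [97.6 94.6] ang 50.1 A 4536
```

View pics/crop1.png

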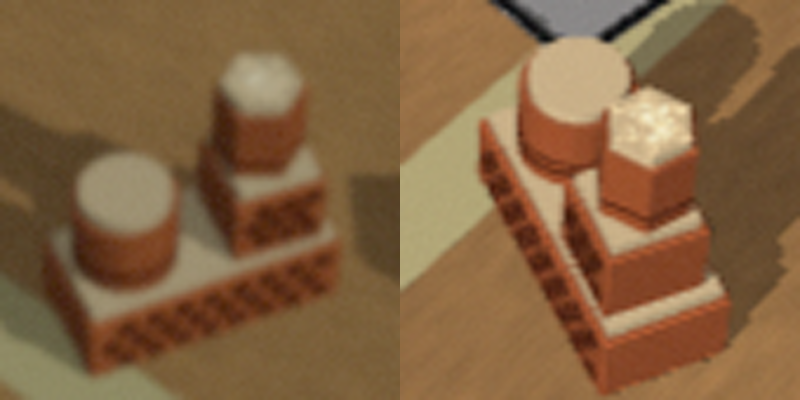

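```bash
cat >> h.py <<'E'
def plan(target,jawdeg=None):
    "target TCP xyz mm; jawdeg = heading of the jaw axis (tool z) in world, mod 180"
    s=observe();Rt=R.from_rotvec(s['orientation']);M=Rt.as_matrix()
    dp=Rt.inv().apply(np.array(target)-s['position'])/10
    h=np.degrees(np.arctan2(M[1,2],M[0,2]))
    ups=[]
    if jawdeg is not None:
        d=(jawdeg-h+90)%180-90; ups=[round(-d,2),round(-d+180*np.sign(d),2)]  # tool y is down: yaw=-heading change
    print('pos',s['position'].round(1),'head',round(h,1),'tilt',np.degrees(np.arccos(-M[2,1])).round(2),'q6',s['q'][5].round(2),'t',s['time_s'],'| dp cm',dp.round(2),'yaw',ups,'F',s['wrist_force'].round(1),'open',round(s['opening'],3))
E
python3 - <<'E'
from h import *
cs,cd=camera_info("scene"),camera_info("side")
def tri(p,q):
    a,b=rays(cs,[p])[0],rays(cd,[q])[0]; A=np.c_[a,-b]
    t=np.linalg.lstsq(A,cd['origin']-cs['origin'],rcond=None)[0]
    return cs['origin']+a*t[0],cd['origin']+b*t[1]
print('round',tri((326.6,216),(343.2,247.4)),plane(cs,[(326.6,216)],96),plane(cd,[(343.2,247.4)],96))
print('hex',tri((355.5,192.4),(358.3,257)),plane(cs,[(355.5,192.4)],144),plane(cd,[(358.3,257)],144))
s=observe();c=camera_info('wrist');Rt=R.from_rotvec(s['orientation'])
print('cam in tool',Rt.inv().apply(c['origin']-s['position']),'view dir tool',Rt.inv().apply(R.from_rotvec(c['orientation']).apply([0,0,-1])))
plan((440,0,420),0)
# long tray corners check
print(plane(cs,[(225,257),(285,225)],3))
E
```

```text
round (array([509.01837701, -47.30275187,  89.81883614]), array([508.98557499, -47.78952072,  90.1182669 ])) [[513.0267771  -43.77058883]] [[506.06075824 -43.97433889]]
hex (array([445.8356687 , -16.53055333, 140.03962174]), array([445.81540832, -16.83377145, 140.22756503])) [[448.8475579  -14.27704521]] [[444.09442605 -14.38051568]]
cam in tool [-6.77770038e+01  3.16222381e+01  5.26052017e-02] view dir tool [ 2.67681196e-01  9.63507271e-01 -7.18349694e-04]
pos [ 236.1 -496.7  403.8] head -64.6 tilt 0.1 q6 -0.1 t 0.15 | dp cm [-39.74  -1.55 -36.11] yaw [np.float64(-64.57), np.float64(115.43)] F [ 0.7 -0.  -0.1] open 1.0
[[ 708.66319315 -191.96447205]
 [ 543.2631753  -154.49170071]]
```

```bash
python3 -c "
from h import *
plan((496,-38,430),65.5)"
```

```text
pos [ 236.1 -496.7  403.8] head -64.6 tilt 0.1 q6 -0.1 t 0.15 | dp cm [-43.16  -2.56 -30.27] yaw [np.float64(49.93), np.float64(-130.07)] F [ 0.7 -0.  -0.1] open 1.0
```

carry_out(series=[{"dp": [-4, -0.3, -2.8], "yaw": 6}, {"dp": [-8, -0.6, -5.6], "yaw": 12}, {"dp": [-12, -0.8, -8.4], "yaw": 18}, {"dp": [-16, -1, -11.2], "yaw": 24}, {"dp": [-20, -1.2, -14], "yaw": 30}, {"dp": [-24, -1.4, -16.8], "yaw": 36}, {"dp": [-28, -1.6, -19.6], "yaw": 43}, {"dp": [-32, -1.9, -22.4], "yaw": 50}], hand=1)

```text
time_s: 0.95
position: [427.1, -159.6, 423.2]
orientation: [-0.427, -1.988, 1.988]
wrist_force: [0.2, -1.2, 1.3]
opening: 1.0
```

```bash
python3 -c "
from h import *
plan((496,-38,430),65.5)"
```

```text
pos [ 427.1 -159.6  423.2] head -114.3 tilt 0.01 q6 1.51 t 0.95 | dp cm [ -1.29  -0.68 -13.92] yaw [np.float64(0.23), np.float64(-179.77)] F [ 0.2 -1.2  1.3] open 1.0
```

carry_out(series=[{"dp": [-0.3, -0.2, -3.5], "yaw": 0}, {"dp": [-0.6, -0.4, -7], "yaw": 0}, {"dp": [-1, -0.5, -10.5], "yaw": 0}, {"dp": [-1.2, -0.6, -13], "yaw": 0}, {"dp": [-1.2, -0.6, -13.6], "yaw": 0}, {"dp": [-1.2, -0.6, -13.6], "yaw": 0}, {"dp": [-1.2, -0.6, -13.6], "yaw": 0}, {"dp": [-1.2, -0.6, -13.6], "yaw": 0}])

```text
time_s: 1.75
position: [492.5, -43.2, 429.4]
orientation: [-0.424, -1.989, 1.99]
wrist_force: [0.4, -0.5, -0.5]
opening: 1.001
```

```bash
python3 -c "
from h import *
plan((496,-38,430),65.5)
c=camera_info('wrist');im=capture('wrist')[:,:,::-1];cv2.imwrite('pics/w1.png',im)
print(repr(c['origin']),repr(c['orientation']))"
```

```text
pos [492.5 -43.2 429.4] head -114.1 tilt 0.03 q6 1.79 t 1.75 | dp cm [-0.11 -0.06 -0.62] yaw [np.float64(0.4), np.float64(-179.6)] F [ 0.4 -0.5 -0.5] open 1.001
array([554.40081247, -70.83336307, 397.71965388]) array([-0.1754208 ,  0.26976994, -1.97717238])
```

View pics/w1.png

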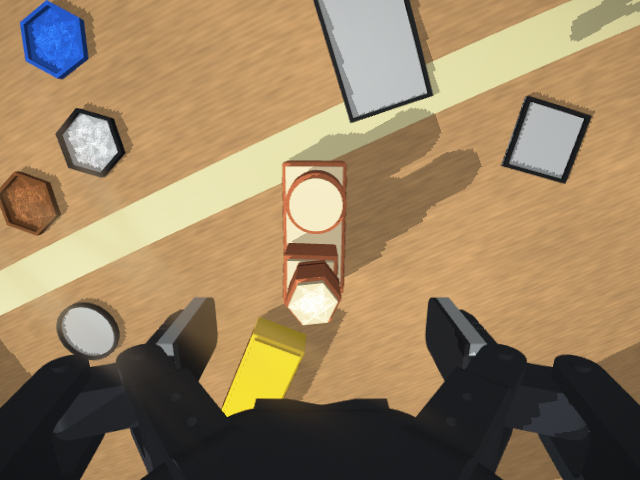

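```bash
python3 - <<'E'
from h import *
c=camera_info('wrist');im=cv2.imread('pics/w1.png');hsv=cv2.cvtColor(im,cv2.COLOR_BGR2HSV)
for p in[(313,303),(315,204),(300,180),(300,240),(545,140),(90,140),(284,200),(330,270),(300,266)]:print(p,hsv[p[1],p[0]])
b=np.zeros(im.shape[:2],bool);b[150:330,270:360]=1
terr=(hsv[...,0]<13)&(hsv[...,1]>110)&b
pale=(hsv[...,1]<110)&(hsv[...,2]>170)&b&~terr
for z in(144,96):print(z);show(shapes(c,pale,z,60))
for k in cv2.findContours(pale.astype(np.uint8),0,2)[0]:
    if cv2.contourArea(k)>60:print(cv2.boundingRect(k))
grey=(hsv[...,1]<40)&(hsv[...,2]>100)
g=np.zeros_like(grey);g[:335,:]=1
print('trays');show(shapes(c,grey&g,3,300))
cv2.imwrite('pics/m.png',cv2.resize(np.hstack([im[150:330,270:360],cv2.merge([terr*255,pale*255,pale*0]).astype(np.uint8)[150:330,270:360]]),(540,540)))
E
```

```text
(313, 303) [ 27  10 254]
(315, 204) [ 24  48 246]
(300, 180) [  9 161 211]
(300, 240) [ 20  68 192]
(545, 140) [100   4 184]
(90, 140) [ 90   2 220]
(284, 200) [ 10 161 211]
(330, 270) [ 10 164  73]
(300, 266) [  9 161  95]
144
[312. 303.] cen [447.1 -15.6] rect c [447.  -15.5] size [38.7 34.5] ang 72.1 A 993
[291. 272.] cen [479.5 -12.3] rect c [475.6 -12.6] size [ 9.8 21.4] ang 64.4 A 96
[319. 242.] cen [496.2 -39. ] rect c [489.1 -35.7] size [41.3 48.7] ang 64.4 A 443
[316. 204.] cen [517.4 -50. ] rect c [517.6 -50.1] size [38.4 37.9] ang 65.9 A 1146
[311. 173.] cen [540.1 -54.3] rect c [534.4 -56.1] size [40.7 19. ] ang 65.8 A 239
[301. 160.] cen [552. -50.] rect c [553.9 -56.4] size [23.6 62.5] ang 0.8 A 448
96
[312. 303.] cen [426.8  -5.1] rect c [426.7  -5.1] size [46.1 41. ] ang 72.1 A 1404
[291. 272.] cen [465.3  -1.3] rect c [460.7  -1.6] size [11.7 25.5] ang 64.4 A 136
[319. 242.] cen [485.2 -33. ] rect c [476.8 -29.1] size [49.1 57.9] ang 64.4 A 627
[316. 204.] cen [510.4 -46.1] rect c [510.6 -46.2] size [45.7 45.1] ang 65.9 A 1621
[311. 173.] cen [537.4 -51.2] rect c [530.6 -53.3] size [48.4 22.6] ang 65.8 A 338
[301. 160.] cen [551.6 -46.1] rect c [553.8 -53.7] size [28.  74.3] ang 0.8 A 634
(288, 283, 50, 42)
(287, 261, 14, 27)
(286, 214, 56, 65)
(289, 178, 54, 53)
(285, 166, 58, 28)
(270, 150, 81, 39)
trays
[ 86. 324.] cen [480.1 291.3] rect c [482.6 290. ] size [69.  38.2] ang 67.2 A 2065
[458. 317.] cen [ 296.4 -142.1] rect c [ 296.9 -141.4] size [74.6 13.8] ang 16.4 A 729
[313. 303.] cen [388.7  15.1] rect c [391.4  16.1] size [50.1 50.4] ang 13.6 A 1165
[ 90. 142.] cen [662.2 160.1] rect c [661.9 160.2] size [55.8 64. ] ang 78.3 A 2659
[546. 140.] cen [ 459.1 -299.6] rect c [ 459.  -299.7] size [65.3 67.6] ang 51.9 A 4260
[372.  51.] cen [ 614.9 -157.4] rect c [ 620.7 -159.6] size [ 81.6 118.5] ang 84.1 A 8448
```

View pics/m.png

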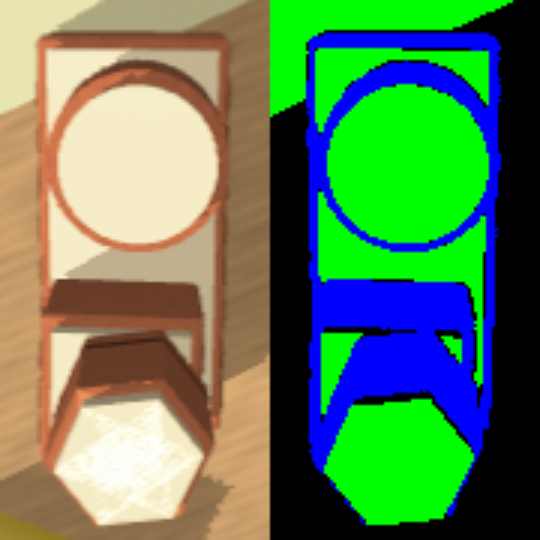

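```bash
python3 -c "
from h import *
plan((447,-15.5,276),42.1)"
```

```text
pos [492.5 -43.2 429.4] head -114.1 tilt 0.02 q6 1.79 t 1.8 | dp cm [ 5.29 15.34 -0.68] yaw [np.float64(23.8), np.float64(-156.2)] F [ 0.3 -0.4 -0.4] open 1.001
```

carry_out(series=[{"dp": [2, 1, -0.3], "yaw": -7}, {"dp": [4, 2, -0.6], "yaw": -14}, {"dp": [5.3, 3.5, -0.7], "yaw": -22}, {"dp": [5.3, 6, -0.7], "yaw": -29}, {"dp": [5.3, 8, -0.7], "yaw": -36}, {"dp": [5.3, 9, -0.7], "yaw": -36}, {"dp": [5.3, 9, -0.7], "yaw": -36}, {"dp": [5.3, 9, -0.7], "yaw": -36}])

```text
time_s: 2.6
position: [447.6, -14.6, 340.2]
orientation: [-0.218, 2.111, -2.112]
wrist_force: [0.1, -0.6, 0.1]
opening: 1.001
```

```bash
python3 -c "
from h import *
plan((447,-15.5,276),102.1)
c=camera_info('wrist');im=capture('wrist')[:,:,::-1];cv2.imwrite('pics/w2.png',im)
hsv=cv2.cvtColor(im,cv2.COLOR_BGR2HSV)
for sat in(40,110):show([s for s in shapes(c,(hsv[...,1]<sat)&(hsv[...,2]>170),144,300) if 700<s[3]<1500])"
```

```text
pos [447.6 -14.6 340.2] head -78.1 tilt 0.07 q6 1.2 t 2.6 | dp cm [0.08 6.42 0.07] yaw [np.float64(-0.24), np.float64(179.76)] F [ 0.1 -0.6  0.1] open 1.001
[322. 285.] cen [447.4 -15. ] rect c [448. -15.] size [40.2 33.8] ang 11.5 A 1003
[394. 166.] cen [511.1 -35.5] rect c [511.1 -35.6] size [34.7 35.9] ang 12.3 A 982
```

View pics/w2.png

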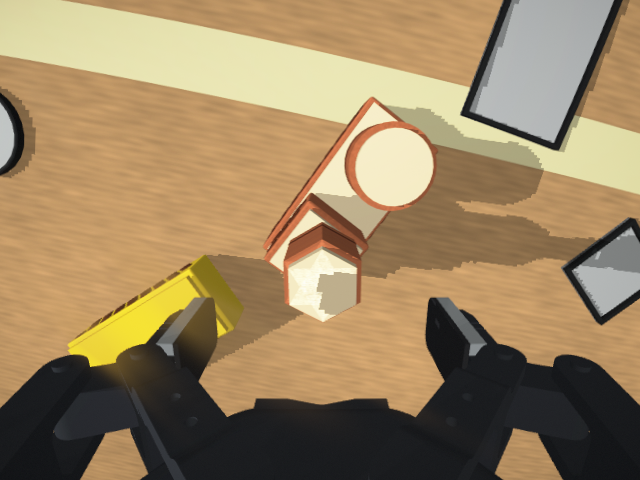

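carry_out(series=[{"dp": [0, 1.5, 0], "yaw": 0}, {"dp": [0, 3, 0], "yaw": 0}, {"dp": [0, 4.5, 0], "yaw": 0}, {"dp": [0, 5.8, 0], "yaw": 0}, {"dp": [0, 6.4, 0], "yaw": 0}, {"dp": [0, 6.4, 0], "yaw": 0}, {"dp": [0, 6.4, 0], "yaw": 0}, {"dp": [0, 6.4, 0], "yaw": 0}])

```text
time_s: 3.45
position: [447.7, -14.3, 276.4]
orientation: [-0.22, 2.11, -2.111]
wrist_force: [0.5, -0.9, 0.6]
opening: 1.003
```

carry_out(series=[{"dp": [0, 0, 0], "yaw": 0}, {"dp": [0, 0, 0], "yaw": 0}, {"dp": [0, 0, 0], "yaw": 0}, {"dp": [0, 0, 0], "yaw": 0}, {"dp": [0, 0, 0], "yaw": 0}, {"dp": [0, 0, 0], "yaw": 0}, {"dp": [0, 0, 0], "yaw": 0}, {"dp": [0, 0, 0], "yaw": 0}], hand=-1, squeeze=25)

```text
time_s: 4.25
position: [447.5, -14.3, 275.7]
orientation: [-0.221, 2.11, -2.111]
wrist_force: [-0.2, -1.0, 2.2]
opening: 0.464
```

```bash
python3 -c "
from h import *
plan((662.4,157.5,183+60))
im=capture('side')[:,:,::-1];cv2.imwrite('pics/s2.png',im)"
```

```text
pos [447.5 -14.3 275.7] head -78.0 tilt 0.04 q6 1.2 t 4.25 | dp cm [-24.59   3.28 -12.33] yaw [] F [-0.2 -1.   2.2] open 0.464
```

carry_out(series=[{"dp": [0, -0.5, 0], "yaw": 0}, {"dp": [0, -1.5, 0], "yaw": 0}, {"dp": [0, -2.5, 0], "yaw": 0}, {"dp": [-2, -3, -1], "yaw": 0}, {"dp": [-5, -3, -2.5], "yaw": 0}, {"dp": [-8, -3, -4], "yaw": 0}, {"dp": [-11, -3, -5.5], "yaw": 0}, {"dp": [-14, -3, -7], "yaw": 0}])

```text
time_s: 5.1
position: [570.8, 84.3, 306.2]
orientation: [-0.221, 2.11, -2.111]
wrist_force: [0.8, -0.9, -0.6]
opening: 0.464
```

```bash
python3 -c "
from h import *
plan((662.4,157.5,183+30))"
```

```text
pos [570.8  84.3 306.2] head -78.0 tilt 0.05 q6 1.41 t 5.1 | dp cm [-10.47   9.33  -5.26] yaw [] F [ 0.8 -0.9 -0.6] open 0.464
```

carry_out(series=[{"dp": [-3, 0, -1.5], "yaw": 0}, {"dp": [-6, 0, -3], "yaw": 0}, {"dp": [-9, 0.5, -4.5], "yaw": 0}, {"dp": [-10.4, 2, -5.2], "yaw": 0}, {"dp": [-10.4, 4.5, -5.2], "yaw": 0}, {"dp": [-10.4, 7, -5.2], "yaw": 0}, {"dp": [-10.4, 8, -5.2], "yaw": 0}, {"dp": [-10.4, 8, -5.2], "yaw": 0}])

```text
time_s: 5.9
position: [660.1, 155.7, 223.2]
orientation: [-0.227, 2.113, -2.113]
wrist_force: [0.5, -0.4, -2.0]
opening: 0.464
```

```bash
python3 -c "
from h import *
plan((662.4,157.5,183))
cv2.imwrite('pics/w3.png',capture('wrist')[:,:,::-1])"
```

```text
pos [660.1 155.7 223.2] head -78.0 tilt 0.26 q6 1.51 t 5.9 | dp cm [-0.28  4.02 -0.13] yaw [] F [ 0.5 -0.4 -2. ] open 0.464
```

View pics/w3.png

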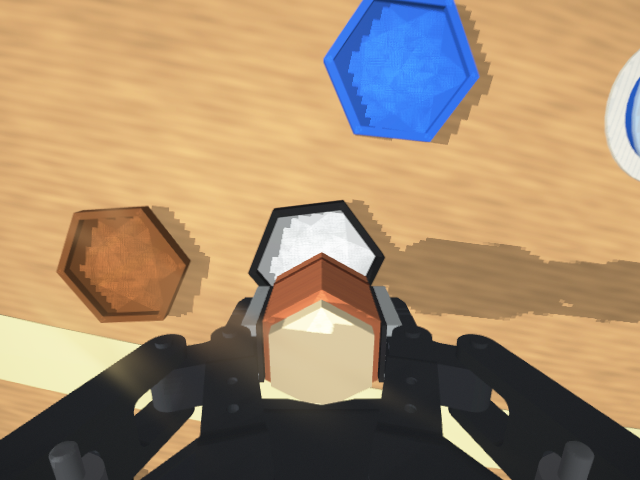

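carry_out(series=[{"dp": [-0.2, 1, -0.1], "yaw": 0}, {"dp": [-0.2, 2, -0.1], "yaw": 0}, {"dp": [-0.2, 3, -0.1], "yaw": 0}, {"dp": [-0.2, 3.5, -0.1], "yaw": 0}, {"dp": [-0.2, 3.7, -0.1], "yaw": 0}, {"dp": [-0.2, 3.9, -0.1], "yaw": 0}, {"dp": [-0.2, 4, -0.1], "yaw": 0}, {"dp": [-0.2, 4, -0.1], "yaw": 0}])

```text
time_s: 6.75
position: [662.5, 157.2, 185.6]
orientation: [-0.221, 2.111, -2.111]
wrist_force: [0.1, 0.0, -0.4]
opening: 0.464
```

```bash
python3 -c "
from h import *
plan((662.4,157.5,182.7))"
```

```text
pos [662.5 157.2 185.6] head -78.0 tilt 0.03 q6 1.51 t 6.75 | dp cm [ 0.    0.29 -0.03] yaw [] F [ 0.1  0.  -0.4] open 0.464
```

Lower the last 3 mm, then release gently and lift.

carry_out(series=[{"dp": [0, 0.1, 0], "yaw": 0}, {"dp": [0, 0.2, 0], "yaw": 0}, {"dp": [0, 0.25, 0], "yaw": 0}, {"dp": [0, 0.3, 0], "yaw": 0}, {"dp": [0, 0.3, 0], "yaw": 0}, {"dp": [0, 0.3, 0], "yaw": 0}, {"dp": [0, 0.3, 0], "yaw": 0}, {"dp": [0, 0.3, 0], "yaw": 0}])

```text
time_s: 7.55
position: [662.4, 157.2, 182.8]
orientation: [-0.221, 2.111, -2.111]
wrist_force: [-1.6, -0.2, 1.9]
opening: 0.463
```

carry_out(series=[{"dp": [0, 0, 0], "yaw": 0}, {"dp": [0, 0, 0], "yaw": 0}, {"dp": [0, 0, 0], "yaw": 0}, {"dp": [0, 0, 0], "yaw": 0}, {"dp": [0, -1, 0], "yaw": 0}, {"dp": [0, -3, 0], "yaw": 0}, {"dp": [0, -6, 0], "yaw": 0}, {"dp": [0, -10, 0], "yaw": 0}], hand=0.6)

```text
time_s: 8.35
position: [661.8, 157.1, 281.7]
orientation: [-0.227, 2.113, -2.113]
wrist_force: [0.0, 0.1, -0.6]
opening: 0.798
```

```bash
python3 -c "
from h import *
plan((495,-38,340),65.5)
c=camera_info('wrist');im=capture('wrist')[:,:,::-1];cv2.imwrite('pics/w4.png',im)
for n in('scene','side'):
  c=camera_info(n);i=capture(n)[:,:,::-1];cv2.imwrite(f'pics/{n}4.png',i)
"
```

```text
pos [661.8 157.1 281.7] head -78.0 tilt 0.25 q6 1.51 t 8.35 | dp cm [20.4  -5.75 15.62] yaw [np.float64(36.5), np.float64(-143.5)] F [ 0.   0.1 -0.6] open 0.798
```

View pics/w4.png

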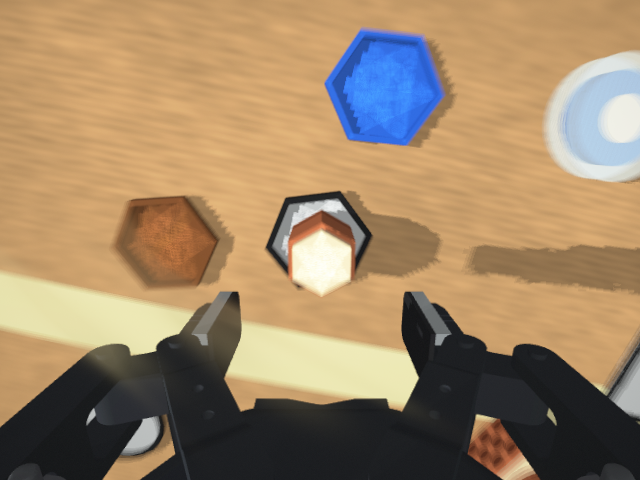

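carry_out(series=[{"dp": [3, -1.5, 2.4], "yaw": 5}, {"dp": [6.5, -3, 5], "yaw": 11}, {"dp": [10, -4.5, 7.6], "yaw": 18}, {"dp": [13.5, -5.7, 10.3], "yaw": 24}, {"dp": [17, -5.7, 13], "yaw": 31}, {"dp": [20, -5.7, 15.3], "yaw": 36.5}, {"dp": [20.4, -5.7, 15.6], "yaw": 36.5}, {"dp": [20.4, -5.7, 15.6], "yaw": 36.5}], hand=1)

```text
time_s: 9.3
position: [494.7, -38.4, 339.2]
orientation: [-0.432, -1.985, 1.984]
wrist_force: [0.0, 0.7, -1.0]
opening: 1.005
```

```bash
python3 - <<'E'
from h import *
plan((510,-46,228),65.5)
c=camera_info('wrist');im=capture('wrist')[:,:,::-1];cv2.imwrite('pics/w5.png',im)
hsv=cv2.cvtColor(im,cv2.COLOR_BGR2HSV)
pale=(hsv[...,0]>14)&(hsv[...,1]<105)&(hsv[...,2]>150)
print('lids z96');show([s for s in shapes(c,pale,96,300) if 1000<s[3]<2600])
terr=(hsv[...,0]<13)&(hsv[...,1]>110)&(hsv[...,2]>60)
terr[:,:150]=0;terr[:,500:]=0;terr[330:]=0
print('terr z42');show(shapes(c,cv2.morphologyEx(terr.astype(np.uint8),3,np.ones((5,5))),42,1500,90000))
E
```

```text
pos [494.7 -38.4 339.2] head -114.6 tilt 0.02 q6 1.81 t 9.3 | dp cm [-1.71 11.12  0.06] yaw [np.float64(-0.06), np.float64(179.94)] F [ 0.   0.7 -1. ] open 1.005
lids z96
[314. 332.] cen [447.2 -11.3] rect c [447.1 -11.5] size [42. 43.] ang 63.8 A 1752
[322. 228.] cen [510.5 -46. ] rect c [510.4 -46. ] size [45.6 45.4] ang 65.5 A 1621
[609. 138.] cen [ 489.8 -226.6] rect c [ 489.4 -228.9] size [44.  44.6] ang 52.0 A 1615
[402.  44.] cen [ 585.2 -129.7] rect c [ 588.8 -131.2] size [53.1 57.6] ang 84.3 A 2488
terr z42
[318. 251.] cen [491.4 -35.3] rect c [482.1 -31.4] size [ 67.6 135.7] ang 64.3 A 7156
```

View pics/w5.png

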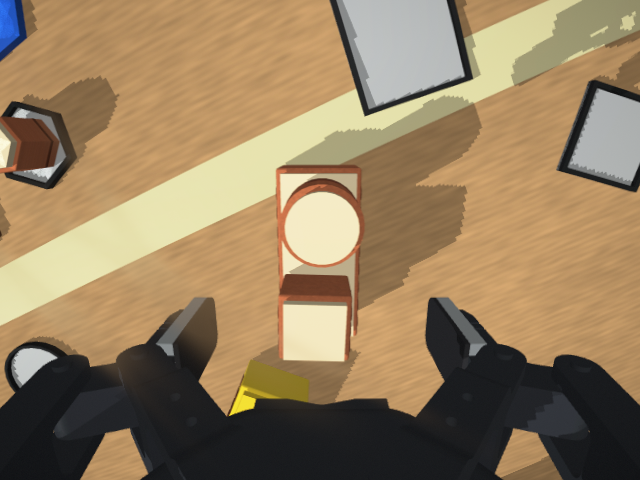

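carry_out(series=[{"dp": [-1, 0.5, 0], "yaw": 0}, {"dp": [-1.7, 2, 0], "yaw": 0}, {"dp": [-1.7, 4.5, 0], "yaw": 0}, {"dp": [-1.7, 7, 0], "yaw": 0}, {"dp": [-1.7, 9.5, 0], "yaw": 0}, {"dp": [-1.7, 11, 0], "yaw": 0}, {"dp": [-1.7, 11.1, 0], "yaw": 0}, {"dp": [-1.7, 11.1, 0], "yaw": 0}])

```text
time_s: 10.15
position: [511.2, -44.4, 227.1]
orientation: [-0.428, -1.985, 1.985]
wrist_force: [0.2, -0.6, 0.2]
opening: 0.999
```

carry_out(series=[{"dp": [0, 0, 0], "yaw": 0}, {"dp": [0, 0, 0], "yaw": 0}, {"dp": [0, 0, 0], "yaw": 0}, {"dp": [0, 0, 0], "yaw": 0}, {"dp": [0, 0, 0], "yaw": 0}, {"dp": [0, 0, 0], "yaw": 0}, {"dp": [0, 0, 0], "yaw": 0}, {"dp": [0, 0, 0], "yaw": 0}], hand=-1, squeeze=30)

```text
time_s: 10.95
position: [511.3, -44.9, 229.8]
orientation: [-0.434, -1.986, 1.986]
wrist_force: [0.6, -0.0, 5.8]
opening: 0.622
```

```bash
python3 -c "
from h import *
plan((469,292,228+30))"
```

```text
pos [511.3 -44.9 229.8] head -114.5 tilt 0.18 q6 1.8 t 10.95 | dp cm [ 17.81  -2.85 -28.91] yaw [] F [ 0.6 -0.   5.8] open 0.622
```

carry_out(series=[{"dp": [0, -0.5, 0], "yaw": 0}, {"dp": [0, -1.5, 0], "yaw": 0}, {"dp": [0, -3.5, 0], "yaw": 0}, {"dp": [0, -5.5, 0], "yaw": 0}, {"dp": [1.5, -6, -2.5], "yaw": 0}, {"dp": [3.5, -6, -5.7], "yaw": 0}, {"dp": [5.5, -6, -9], "yaw": 0}, {"dp": [7.5, -6, -12.2], "yaw": 0}])

```text
time_s: 11.75
position: [492.5, 98.4, 288.5]
orientation: [-0.431, -1.984, 1.985]
wrist_force: [-0.5, 0.5, -0.9]
opening: 0.621
```

```bash
python3 -c "
from h import *
plan((469,292,290))"
```

```text
pos [492.5  98.4 288.5] head -114.5 tilt 0.04 q6 2.08 t 11.75 | dp cm [ 10.18  -0.15 -16.63] yaw [] F [-0.5  0.5 -0.9] open 0.621
```

carry_out(series=[{"dp": [1.5, 0, -2.5], "yaw": -6}, {"dp": [3.5, 0, -5.5], "yaw": -13}, {"dp": [5.5, 0, -8.9], "yaw": -20}, {"dp": [7.5, 0, -12.2], "yaw": -28}, {"dp": [9.4, 0, -15.3], "yaw": -35}, {"dp": [10.2, 0.5, -16.6], "yaw": -40}, {"dp": [10.2, 2.5, -16.6], "yaw": -45}, {"dp": [10.2, 4, -16.6], "yaw": -45}])

```text
time_s: 12.55
position: [468.5, 291.2, 247.3]
orientation: [-0.369, 2.026, -2.027]
wrist_force: [-0.1, -0.6, -2.0]
opening: 0.624
```

```bash
python3 -c "
from h import *
plan((469,292,184.8))
c=camera_info('wrist');im=capture('wrist')[:,:,::-1];cv2.imwrite('pics/w6.png',im)"
```

```text
pos [468.5 291.2 247.3] head -69.4 tilt 0.09 q6 1.67 t 12.55 | dp cm [-0.08  6.25 -0.06] yaw [] F [-0.1 -0.6 -2. ] open 0.624
```

View pics/w6.png

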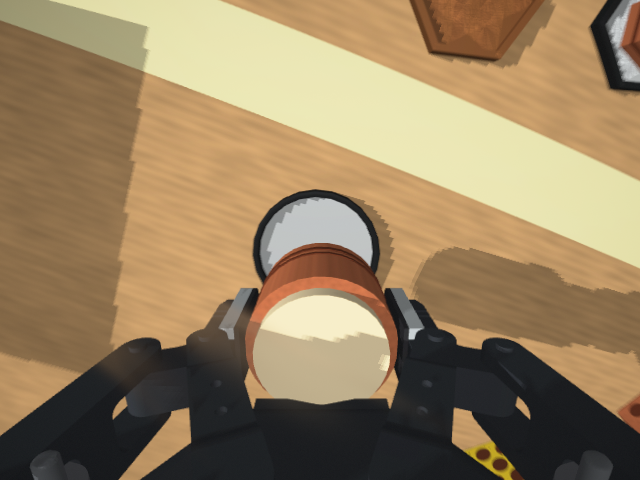

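carry_out(series=[{"dp": [0, 1.5, 0], "yaw": 0}, {"dp": [0, 3, 0], "yaw": 0}, {"dp": [0, 4.5, 0], "yaw": 0}, {"dp": [0, 5.5, 0], "yaw": 0}, {"dp": [0, 5.8, 0], "yaw": 0}, {"dp": [0, 6, 0], "yaw": 0}, {"dp": [0, 6, 0], "yaw": 0}, {"dp": [0, 6, 0], "yaw": 0}])

```text
time_s: 13.4
position: [469.5, 290.8, 189.2]
orientation: [-0.365, 2.026, -2.026]
wrist_force: [-0.3, -0.2, -1.3]
opening: 0.621
```

carry_out(series=[{"dp": [0, 0.05, 0], "yaw": 0}, {"dp": [0, 0.1, 0], "yaw": 0}, {"dp": [0, 0.15, 0], "yaw": 0}, {"dp": [0, 0.2, 0], "yaw": 0}, {"dp": [0, 0.25, 0], "yaw": 0}, {"dp": [0, 0.3, 0], "yaw": 0}, {"dp": [0, 0.3, 0], "yaw": 0}, {"dp": [0, 0.3, 0], "yaw": 0}])

```text
time_s: 14.2
position: [469.1, 290.6, 185.3]
orientation: [-0.367, 2.026, -2.027]
wrist_force: [0.1, -0.8, -2.1]
opening: 0.624
```

carry_out(series=[{"dp": [0, 0.05, 0], "yaw": 0}, {"dp": [0, 0.1, 0], "yaw": 0}, {"dp": [0, 0.15, 0], "yaw": 0}, {"dp": [0, 0.2, 0], "yaw": 0}, {"dp": [0, 0.2, 0], "yaw": 0}, {"dp": [0, 0.2, 0], "yaw": 0}, {"dp": [0, 0.2, 0], "yaw": 0}, {"dp": [0, 0.2, 0], "yaw": 0}])

```text
time_s: 15.0
position: [469.1, 290.6, 184.8]
orientation: [-0.366, 2.026, -2.026]
wrist_force: [-3.5, -2.8, 6.3]
opening: 0.618
```

Contact. Release and lift.

carry_out(series=[{"dp": [0, 0, 0], "yaw": 0}, {"dp": [0, 0, 0], "yaw": 0}, {"dp": [0, 0, 0], "yaw": 0}, {"dp": [0, 0, 0], "yaw": 0}, {"dp": [0, -1, 0], "yaw": 0}, {"dp": [0, -3, 0], "yaw": 0}, {"dp": [0, -6, 0], "yaw": 0}, {"dp": [0, -10, 0], "yaw": 0}], hand=1)

```text
time_s: 15.8
position: [468.5, 290.3, 283.0]
orientation: [-0.371, 2.027, -2.029]
wrist_force: [0.7, 0.5, -0.7]
opening: 1.001
```

```bash
python3 - <<'E'
from h import *
plan((465,-20,330),63.8)
c=camera_info('wrist');im=capture('wrist')[:,:,::-1];cv2.imwrite('pics/w7.png',im)
hsv=cv2.cvtColor(im,cv2.COLOR_BGR2HSV)
show([s for s in shapes(c,(hsv[...,0]>14)&(hsv[...,1]<105)&(hsv[...,2]>110),51,300) if 900<s[3]<2600])
E
```

```text
pos [468.5 290.3 283. ] head -69.5 tilt 0.24 q6 1.66 t 15.8 | dp cm [11.21 -4.64 28.94] yaw [np.float64(46.7), np.float64(-133.3)] F [ 0.7  0.5 -0.7] open 1.001
[321. 262.] cen [467.2 289.9] rect c [467.2 289.8] size [48.5 46.7] ang 20.5 A 1765
```

carry_out(series=[{"dp": [1.5, -1, 3.4], "yaw": 6}, {"dp": [3.5, -2, 7.8], "yaw": 13}, {"dp": [5.5, -2, 12.2], "yaw": 20}, {"dp": [7.5, -2, 16.6], "yaw": 27}, {"dp": [9.5, -2, 21], "yaw": 34}, {"dp": [11.5, -1.5, 25.3], "yaw": 41}, {"dp": [12.5, -0.8, 27.5], "yaw": 46.7}, {"dp": [12.5, -0.7, 27.5], "yaw": 46.7}])

```text
time_s: 16.65
position: [447.9, -13.3, 290.4]
orientation: [-0.463, -1.963, 1.965]
wrist_force: [-0.1, 0.6, 0.7]
opening: 1.001
```

```bash
python3 - <<'E'
from h import *
plan((447.2,-11.4,228),63.8)
c=camera_info('wrist');im=capture('wrist')[:,:,::-1];cv2.imwrite('pics/w8.png',im)
hsv=cv2.cvtColor(im,cv2.COLOR_BGR2HSV)
show([s for s in shapes(c,(hsv[...,0]>14)&(hsv[...,1]<105)&(hsv[...,2]>150),96,300) if 900<s[3]<2600])
E
```

```text
pos [447.9 -13.3 290.4] head -116.5 tilt 0.06 q6 1.88 t 16.65 | dp cm [ 0.15  6.24 -0.15] yaw [np.float64(-0.33), np.float64(179.67)] F [-0.1  0.6  0.7] open 1.001
[317. 288.] cen [447.1 -11.1] rect c [447.  -11.1] size [42.  42.4] ang 63.8 A 1735
[321. 156.] cen [504.3 -40.6] rect c [500.6 -38.8] size [43.3 68.2] ang 65.5 A 2544
```

carry_out(series=[{"dp": [0.1, 1.5, -0.1], "yaw": 0}, {"dp": [0.1, 3, -0.2], "yaw": 0}, {"dp": [0.1, 4.5, -0.2], "yaw": 0}, {"dp": [0.1, 5.7, -0.2], "yaw": 0}, {"dp": [0.1, 6.1, -0.2], "yaw": 0}, {"dp": [0.1, 6.2, -0.2], "yaw": 0}, {"dp": [0.1, 6.2, -0.2], "yaw": 0}, {"dp": [0.1, 6.2, -0.2], "yaw": 0}])

```text
time_s: 17.5
position: [448.8, -8.4, 229.2]
orientation: [-0.459, -1.968, 1.968]
wrist_force: [-0.5, 0.1, -0.2]
opening: 0.997
```

carry_out(series=[{"dp": [0, 0, 0], "yaw": 0}, {"dp": [0, 0, 0], "yaw": 0}, {"dp": [0, 0, 0], "yaw": 0}, {"dp": [0, 0, 0], "yaw": 0}, {"dp": [0, 0, 0], "yaw": 0}, {"dp": [0, 0, 0], "yaw": 0}, {"dp": [0, 0, 0], "yaw": 0}, {"dp": [0, 0, 0], "yaw": 0}], hand=-1, squeeze=30)

```text
time_s: 18.3
position: [448.5, -8.7, 228.9]
orientation: [-0.459, -1.967, 1.968]
wrist_force: [-1.2, -1.4, 5.1]
opening: 0.582
```

```bash
python3 -c "
from h import *
plan((460,-301.5,260),52)"
```

```text
pos [448.5  -8.7 228.9] head -116.2 tilt 0.06 q6 1.88 t 18.3 | dp cm [-13.96  -3.09  25.77] yaw [np.float64(11.8), np.float64(-168.2)] F [-1.2 -1.4  5.1] open 0.582
```

carry_out(series=[{"dp": [0, -0.5, 0], "yaw": 0}, {"dp": [0, -1.5, 0], "yaw": 0}, {"dp": [0, -3, 0], "yaw": 0}, {"dp": [-1.5, -4, 3], "yaw": 0}, {"dp": [-3.5, -4, 6.5], "yaw": 3}, {"dp": [-5.5, -4, 10.2], "yaw": 6}, {"dp": [-7.5, -4, 14], "yaw": 9}, {"dp": [-9.5, -4, 17.5], "yaw": 12}])

```text
time_s: 19.1
position: [456.0, -208.9, 268.4]
orientation: [-0.637, -1.836, 1.835]
wrist_force: [0.5, 1.0, -1.8]
opening: 0.585
```

```bash
python3 -c "
from h import *
plan((460,-301.5,225),52)"
```

```text
pos [ 456.  -208.9  268.4] head -128.3 tilt 0.04 q6 1.7 t 19.1 | dp cm [-6.06  4.33  7.02] yaw [np.float64(-0.33), np.float64(179.67)] F [ 0.5  1.  -1.8] open 0.585
```

carry_out(series=[{"dp": [-2, 0, 2.3], "yaw": 0}, {"dp": [-4, 0, 4.6], "yaw": 0}, {"dp": [-5.6, 0.5, 6.5], "yaw": 0}, {"dp": [-6, 2, 7], "yaw": 0}, {"dp": [-6, 3.5, 7], "yaw": 0}, {"dp": [-6, 4.2, 7], "yaw": 0}, {"dp": [-6, 4.2, 7], "yaw": 0}, {"dp": [-6, 4.2, 7], "yaw": 0}])

```text
time_s: 19.9
position: [460.3, -298.5, 226.2]
orientation: [-0.634, -1.838, 1.837]
wrist_force: [-0.4, 0.6, -1.8]
opening: 0.583
```

```bash
python3 -c "
from h import *
plan((460,-301.5,184),52)
c=camera_info('wrist');im=capture('wrist')[:,:,::-1];cv2.imwrite('pics/w9.png',im)"
```

```text
pos [ 460.3 -298.5  226.2] head -128.1 tilt 0.05 q6 1.56 t 19.9 | dp cm [-0.16  4.22  0.26] yaw [np.float64(-0.12), np.float64(179.88)] F [-0.4  0.6 -1.8] open 0.583
```

View pics/w9.png

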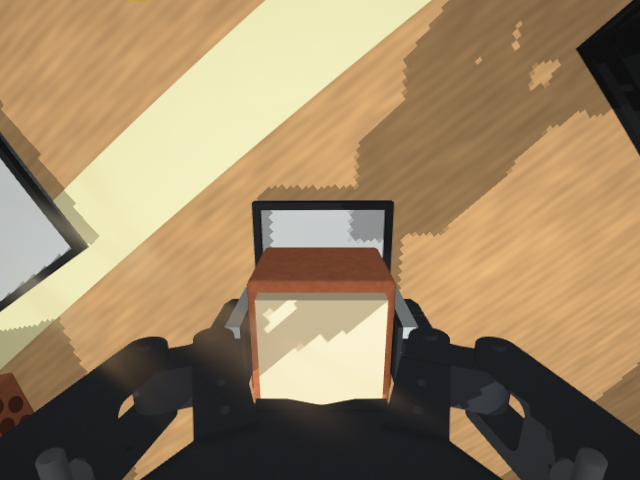

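carry_out(series=[{"dp": [-0.1, 1, 0.1], "yaw": 0}, {"dp": [-0.1, 2, 0.1], "yaw": 0}, {"dp": [-0.1, 3, 0.1], "yaw": 0}, {"dp": [-0.1, 3.5, 0.1], "yaw": 0}, {"dp": [-0.1, 3.7, 0.1], "yaw": 0}, {"dp": [-0.1, 3.8, 0.1], "yaw": 0}, {"dp": [-0.1, 3.9, 0.1], "yaw": 0}, {"dp": [-0.1, 3.9, 0.1], "yaw": 0}])

```text
time_s: 20.75
position: [460.5, -301.1, 187.7]
orientation: [-0.637, -1.837, 1.837]
wrist_force: [-1.3, -0.4, -1.4]
opening: 0.579
```

carry_out(series=[{"dp": [0, 0.05, 0], "yaw": 0}, {"dp": [0, 0.1, 0], "yaw": 0}, {"dp": [0, 0.15, 0], "yaw": 0}, {"dp": [0, 0.2, 0], "yaw": 0}, {"dp": [0, 0.25, 0], "yaw": 0}, {"dp": [0, 0.3, 0], "yaw": 0}, {"dp": [0, 0.35, 0], "yaw": 0}, {"dp": [0, 0.35, 0], "yaw": 0}])

```text
time_s: 21.55
position: [460.4, -301.0, 184.0]
orientation: [-0.636, -1.837, 1.837]
wrist_force: [0.6, 0.0, -1.8]
opening: 0.58
```

carry_out(series=[{"dp": [0, 0.05, 0], "yaw": 0}, {"dp": [0, 0.1, 0], "yaw": 0}, {"dp": [0, 0.15, 0], "yaw": 0}, {"dp": [0, 0.15, 0], "yaw": 0}, {"dp": [0, 0.15, 0], "yaw": 0}, {"dp": [0, 0.15, 0], "yaw": 0}, {"dp": [0, 0.15, 0], "yaw": 0}, {"dp": [0, 0.15, 0], "yaw": 0}])

```text
time_s: 22.35
position: [460.4, -301.0, 183.9]
orientation: [-0.636, -1.837, 1.838]
wrist_force: [-4.2, 4.0, 7.4]
opening: 0.58
```

carry_out(series=[{"dp": [0, 0, 0], "yaw": 0}, {"dp": [0, 0, 0], "yaw": 0}, {"dp": [0, 0, 0], "yaw": 0}, {"dp": [0, 0, 0], "yaw": 0}, {"dp": [0, -1, 0], "yaw": 0}, {"dp": [0, -3, 0], "yaw": 0}, {"dp": [0, -6, 0], "yaw": 0}, {"dp": [0, -10, 0], "yaw": 0}], hand=1)

```text
time_s: 23.15
position: [459.8, -300.6, 282.1]
orientation: [-0.632, -1.837, 1.834]
wrist_force: [1.5, -0.8, -0.2]
opening: 1.0
```

```bash
python3 - <<'E'
from h import *
plan((498,-38,310),64.9)
c=camera_info('wrist');im=capture('wrist')[:,:,::-1];cv2.imwrite('pics/w10.png',im)
hsv=cv2.cvtColor(im,cv2.COLOR_BGR2HSV)
show([s for s in shapes(c,(hsv[...,0]>14)&(hsv[...,1]<105)&(hsv[...,2]>110),51,300) if 900<s[3]<2600])
E
```

```text
pos [ 459.8 -300.6  282.1] head -128.2 tilt 0.23 q6 1.56 t 23.15 | dp cm [ 13.25  -2.74 -23.  ] yaw [np.float64(-13.1), np.float64(166.9)] F [ 1.5 -0.8 -0.2] open 1.0
[321. 261.] cen [ 459.  -299.9] rect c [ 459.2 -300.1] size [43.  45.1] ang 51.8 A 1891
```

Square jar is in place at (459,-300). Now the box.

carry_out(series=[{"dp": [1.7, -1, -3], "yaw": -2}, {"dp": [3.8, -2, -6.7], "yaw": -5}, {"dp": [6, -2.7, -10.5], "yaw": -8}, {"dp": [8.2, -2.7, -14.3], "yaw": -11}, {"dp": [10.5, -2.7, -18.2], "yaw": -13}, {"dp": [12.6, -2.7, -22], "yaw": -13}, {"dp": [13.2, -2.7, -23], "yaw": -13}, {"dp": [13.2, -2.7, -23], "yaw": -13}])

```text
time_s: 24.0
position: [499.0, -37.2, 310.0]
orientation: [-0.44, -1.98, 1.981]
wrist_force: [0.4, -0.3, 0.5]
opening: 0.998
```

```bash
python3 - <<'E'
from h import *
c=camera_info('wrist');im=capture('wrist')[:,:,::-1];cv2.imwrite('pics/w11.png',im)
hsv=cv2.cvtColor(im,cv2.COLOR_BGR2HSV)
show([s for s in shapes(c,(hsv[...,0]>14)&(hsv[...,1]<105)&(hsv[...,2]>150),48,300,50000) if 5000<s[3]<9000])
plan((478.5,-29,178),64.9)
E
```

```text
[323. 270.] cen [478.4 -29.3] rect c [478.3 -29.2] size [ 56.1 132.3] ang 65.4 A 7283
pos [498.9 -38.5 309.9] head -115.1 tilt 0.08 q6 1.82 t 24.05 | dp cm [ 2.26 13.18 -0.  ] yaw [np.float64(-0.01), np.float64(179.99)] F [ 0.2 -0.5  0.1] open 0.999
```

View pics/w11.png

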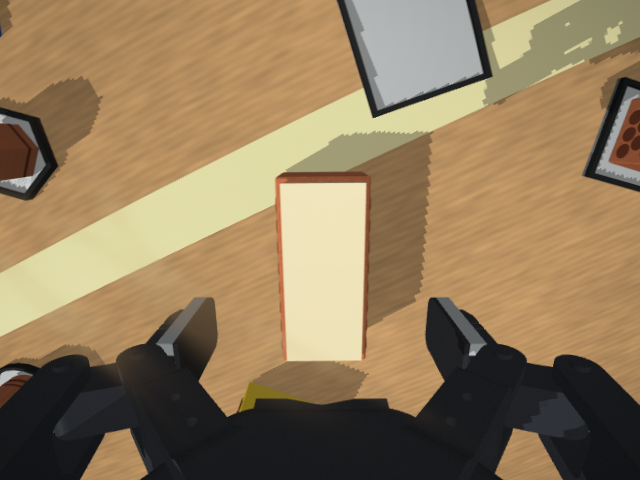

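carry_out(series=[{"dp": [1.1, 1, 0], "yaw": -0.5}, {"dp": [2.2, 3, 0], "yaw": -0.5}, {"dp": [2.2, 6, 0], "yaw": -0.5}, {"dp": [2.2, 9, 0], "yaw": -0.5}, {"dp": [2.2, 11.5, 0], "yaw": -0.5}, {"dp": [2.2, 12.6, 0], "yaw": -0.5}, {"dp": [2.2, 12.8, 0], "yaw": -0.5}, {"dp": [2.2, 12.8, 0], "yaw": -0.5}])

```text
time_s: 24.85
position: [479.4, -30.1, 182.1]
orientation: [-0.437, -1.983, 1.983]
wrist_force: [-0.0, 0.3, 0.0]
opening: 1.001
```

carry_out(series=[{"dp": [0, 0, 0], "yaw": 0}, {"dp": [0, 0, 0], "yaw": 0}, {"dp": [0, 0, 0], "yaw": 0}, {"dp": [0, 0, 0], "yaw": 0}, {"dp": [0, 0, 0], "yaw": 0}, {"dp": [0, 0, 0], "yaw": 0}, {"dp": [0, 0, 0], "yaw": 0}, {"dp": [0, 0, 0], "yaw": 0}], hand=-1, squeeze=60)

```text
time_s: 25.65
position: [479.8, -29.5, 183.3]
orientation: [-0.438, -1.984, 1.985]
wrist_force: [-0.4, -1.8, 5.3]
opening: 0.736
```

```bash
python3 -c "
from h import *
plan((641,-164.8,230),84.2)"
```

```text
pos [479.8 -29.5 183.3] head -114.7 tilt 0.23 q6 1.82 t 25.65 | dp cm [-20.31  -4.59   5.56] yaw [np.float64(-18.89), np.float64(161.11)] F [-0.4 -1.8  5.3] open 0.736
```

carry_out(series=[{"dp": [0, -0.4, 0], "yaw": 0}, {"dp": [0, -1.2, 0], "yaw": 0}, {"dp": [0, -2.4, 0], "yaw": 0}, {"dp": [0, -3.6, 0], "yaw": 0}, {"dp": [-2, -4, 0.5], "yaw": -2}, {"dp": [-5, -4, 1.3], "yaw": -5}, {"dp": [-8, -4, 2.1], "yaw": -8}, {"dp": [-11, -4, 2.9], "yaw": -11}])

```text
time_s: 26.45
position: [567.7, -102.2, 222.2]
orientation: [-0.25, -2.096, 2.096]
wrist_force: [0.5, 0.4, -7.1]
opening: 0.741
```

```bash
python3 -c "
from h import *
plan((641,-164.8,222),84.2)"
```

```text
pos [ 567.7 -102.2  222.2] head -103.6 tilt 0.04 q6 1.53 t 26.45 | dp cm [-8.6   0.03  4.37] yaw [np.float64(-7.75), np.float64(172.25)] F [ 0.5  0.4 -7.1] open 0.741
```

carry_out(series=[{"dp": [-2.5, 0, 1.3], "yaw": -2}, {"dp": [-5, 0, 2.6], "yaw": -5}, {"dp": [-7.5, 0, 3.8], "yaw": -7}, {"dp": [-8.5, 0, 4.3], "yaw": -7.7}, {"dp": [-8.5, 0, 4.3], "yaw": -7.7}, {"dp": [-8.5, 0, 4.3], "yaw": -7.7}, {"dp": [-8.5, 0, 4.3], "yaw": -7.7}, {"dp": [-8.5, 0, 4.3], "yaw": -7.7}])

```text
time_s: 27.25
position: [638.6, -162.7, 221.4]
orientation: [-0.112, -2.168, 2.167]
wrist_force: [0.4, 0.8, -7.7]
opening: 0.74
```

```bash
python3 -c "
from h import *
plan((641,-164.8,186.3),84.2)
im=capture('wrist')[:,:,::-1];cv2.imwrite('pics/w12.png',im)"
```

```text
pos [ 638.6 -162.7  221.4] head -96.0 tilt 0.05 q6 1.34 t 27.25 | dp cm [-0.26  3.51  0.19] yaw [np.float64(-0.16), np.float64(179.84)] F [ 0.4  0.8 -7.7] open 0.74
```

View pics/w12.png

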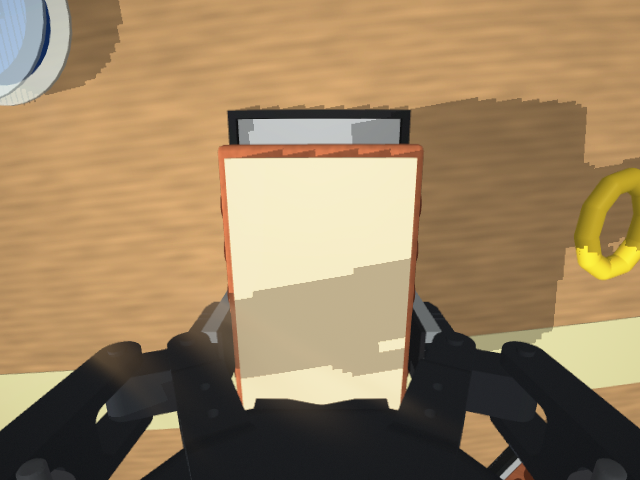

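carry_out(series=[{"dp": [-0.3, 0.5, 0.1], "yaw": 0}, {"dp": [-0.3, 1.3, 0.1], "yaw": 0}, {"dp": [-0.3, 2.1, 0.1], "yaw": 0}, {"dp": [-0.3, 2.7, 0.1], "yaw": 0}, {"dp": [-0.3, 3, 0.1], "yaw": 0}, {"dp": [-0.3, 3.2, 0.1], "yaw": 0}, {"dp": [-0.3, 3.3, 0.1], "yaw": 0}, {"dp": [-0.3, 3.3, 0.1], "yaw": 0}])

```text
time_s: 28.1
position: [642.1, -164.8, 188.6]
orientation: [-0.114, -2.168, 2.168]
wrist_force: [-0.8, -0.9, -6.8]
opening: 0.738
```

carry_out(series=[{"dp": [0, 0.05, 0], "yaw": 0}, {"dp": [0, 0.1, 0], "yaw": 0}, {"dp": [0, 0.15, 0], "yaw": 0}, {"dp": [0, 0.2, 0], "yaw": 0}, {"dp": [0, 0.25, 0], "yaw": 0}, {"dp": [0, 0.25, 0], "yaw": 0}, {"dp": [0, 0.25, 0], "yaw": 0}, {"dp": [0, 0.25, 0], "yaw": 0}])

```text
time_s: 28.9
position: [642.1, -164.8, 186.5]
orientation: [-0.114, -2.168, 2.168]
wrist_force: [-2.1, 0.1, -3.6]
opening: 0.736
```

carry_out(series=[{"dp": [0, 0.03, 0], "yaw": 0}, {"dp": [0, 0.06, 0], "yaw": 0}, {"dp": [0, 0.1, 0], "yaw": 0}, {"dp": [0, 0.1, 0], "yaw": 0}, {"dp": [0, 0.1, 0], "yaw": 0}, {"dp": [0, 0.1, 0], "yaw": 0}, {"dp": [0, 0.1, 0], "yaw": 0}, {"dp": [0, 0.1, 0], "yaw": 0}])

```text
time_s: 29.7
position: [642.1, -164.8, 186.4]
orientation: [-0.115, -2.168, 2.168]
wrist_force: [-5.5, 0.8, 4.2]
opening: 0.738
```

carry_out(series=[{"dp": [0, 0, 0], "yaw": 0}, {"dp": [0, 0, 0], "yaw": 0}, {"dp": [0, 0, 0], "yaw": 0}, {"dp": [0, 0, 0], "yaw": 0}, {"dp": [0, -1, 0], "yaw": 0}, {"dp": [0, -3, 0], "yaw": 0}, {"dp": [0, -6, 0], "yaw": 0}, {"dp": [0, -10, 0], "yaw": 0}], hand=1)

```text
time_s: 30.5
position: [641.5, -164.6, 284.2]
orientation: [-0.109, -2.167, 2.165]
wrist_force: [1.0, -0.1, 0.7]
opening: 1.003
```

carry_out(series=[{"dp": [3, -3, 0], "yaw": 0}, {"dp": [6, -6, 0], "yaw": 0}, {"dp": [9, -9, 0], "yaw": 0}, {"dp": [12, -12, 0], "yaw": 0}, {"dp": [15, -14, 0], "yaw": 0}, {"dp": [18, -14, 0], "yaw": 0}, {"dp": [20, -14, 0], "yaw": 0}, {"dp": [20, -14, 0], "yaw": 0}])

```text
time_s: 31.3
position: [441.2, -143.4, 426.9]
orientation: [-0.118, -2.167, 2.17]
wrist_force: [0.2, -0.6, -0.6]
opening: 0.999
```

```bash
python3 - <<'E'
from h import *
T=dict(hex=(662.4,157.5),round=(469,292),square=(460,-301.5),long=(641,-165))
ims={}
for n in('wrist','scene','side'):
    c=camera_info(n);im=capture(n)[:,:,::-1].copy();ims[n]=im;hsv=cv2.cvtColor(im,cv2.COLOR_BGR2HSV)
    pale=(hsv[...,1]<(105 if n=='wrist' else 115))&(hsv[...,2]>100)&(hsv[...,0]>12)&(hsv[...,0]<40)
    print(n)
    for s in shapes(c,pale,51,80,60000):
        for k,t in T.items():
            d=np.array(s[2][0])-t
            if np.hypot(*d)<25 and s[3]>600: print(k,'d',d.round(1),np.round(s[2][1],1),round(s[2][2],1))
cv2.imwrite('pics/end.png',np.hstack([cv2.resize(ims[n],(400,300)) for n in('scene','side')]))
plan((0,0,0))
E
```

```text
wrist
square d [0.9 1.9] [44.5 42.7] 51.6
scene
hex d [ 0.2 -1.2] [40.9 37.9] 74.3
round d [ 0.4 -3.4] [50.8 46.7] 19.2
square d [2.4 1.1] [52.2 45.5] 53.1
side
round d [-1.8 -1.6] [45.5 47.3] 70.5
hex d [-1.8 -0.2] [36.6 37.9] 71.4
square d [-0.4  1.4] [44.9 47.4] 51.9
long d [-1.4  1. ] [ 61.1 135.7] 84.2
pos [ 443.5 -143.9  425.4] head -96.0 tilt 0.09 q6 1.24 t 31.45 | dp cm [45.67 42.47 -9.69] yaw [] F [ 0.2 -0.4 -0.4] open 1.0
```

View pics/end.png

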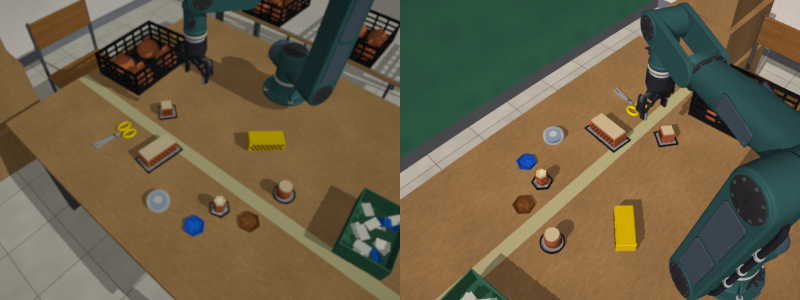

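All four pieces are upright in their trays, within about 4 mm of centre; the ribbon roll and scissors appear untouched.

```bash
python3 -c "
from bench import *
print(hand_in())"
```

```text
the job is handed in; nothing more can be done
None
```

I took the stack apart from the top down: hex jar, round jar, square jar, then the long box. Each was set in its own black-lipped tray, released and left clear of the gripper. The job was handed in at about 31 s of the 120 s allowed.

- **Placement:** in the last pictures all four pieces stand upright. Their lid centres are within about 3.5 mm of the tray centres, against a limit of 15 mm.
- **Views:** the hex, round and square jars were each measured in two or three views after placing. The long box was measured only in the side view, about 1.7 mm off; in the scene view I only looked at it.
- **Seating:** I did not measure seating height directly. For the round and square jars and the box, I inferred it from the contact force at set-down and the gripper's height. For the hex jar I used the height alone, because the force there was too weak to tell.
- **Bystanders:** the ribbon roll and scissors look unmoved in the final picture; I did not measure their positions.
- **Budget:** I viewed 14 pictures. No check failed; the views differed by 2 to 4 mm.

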